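# Open the touch-latch cupboard on the breakfast counter

## Robot

A 6-joint arm with a two-finger parallel gripper is mounted at the origin on the work surface. World frame = base frame: x ahead of the robot, y to its left, z up, the work surface at z = 0. Lengths are in m, angles in rad, forces in N, time in s.
With the tool pointing down it reaches from about 0.325 to 0.925 m from the base axis. Payload 3.1 kg.
Tool frame: the origin (TCP) lies on the centre line of the jaws, within the pads' length; the fingertips stand 17 mm ahead of it and the grasp point (between the pads) lies 2 mm behind it; x points along the fingers, y is the direction in which the jaws open and shut, and the axes are right-handed (so a half turn about x gives the same grasp; the last joint's range is limited). The gripper opens to 85 mm and grips with 20 to 120 N. Pads are 22 mm wide; open, the fingers measure 114 mm over their backs; the gripper's body (76 mm by 85 mm) begins 54 mm behind the grasp point. The pads swing forward as they close: fully open they stand 13 mm farther back than shut.
Start: joints at [1.211, 0.217, 1.613, -0, 1.311, -0.112], TCP at [0.153, 0.606, 0.248] pointing down, gripper open.
Joint ranges: [-2.75, 2.75], [-0.78, 2.1], [0.31, 2.55], [-1.13, 4.27], [0.13, 2.63], [-2.58, 2.58]. Speed limits (rad/s): [2.79, 2.79, 3.14, 3.14, 3.14, 3.14].

## Interface

Orientations are given as a 3x3 rotation matrix whose columns are the frame's x, y, z axes.
In Python, from rig import bot, eyes gives the robot as it stands.
- The arm moves only by the tool step_arm, never from a script. Its argument "targets" is a list of rows, each a list of 5 numbers: the shift along the tool's x, y, z in units of 25 mm (1.0 is 25 mm), then the turn about the tool's x in units of 8 degrees (1.0 is 8 degrees), then the finger opening in mm, from 0 to 85.4. A call has 1 to 10 rows; each row shifts and turns the commanded pose from where the row before left it, along the tool's axes as they then stand; what a row does not reach is not made up. A row lasts 1/10 s, in which the tool goes at most 50 mm and 8.59 degrees, less where a joint would pass 70% of its speed; a pose out of reach is approached as far as the arm can. A call is refused whole if a number of a shift passes 1 or a number of a turn 1, either way. A call with a gripper value outside its range is refused whole. The fingers move at their own pace and stop on an object; "newtons" is the grip in N (left out, the last holds). Time passes only in rows, so rows that do not move let the fingers close. It gives the time, the measured TCP pose, the force and the opening at its end, in the units of the state.
- bot.sense(): the state, without advancing time (a new reading comes with each control period).
- eyes.snapshot(name): name is "side" or "top"; returns a dict with "color" (400x640x3 uint8, blue, green, red), "fov_y" (degrees; the focal length in pixels is half the picture's height over the tangent of half this angle, whatever the lens; pixels are square), "cx", "cy" (the principal point, pixels), "xyz" and "orientation" of the camera in the world. Camera axes: x right, y down, z forward; pixel columns grow to the right and rows downward; lengths in m; the calibration is good to about 2 mm. A picture is of the moment at which its call begins. There is no depth.
- bot.finish_job(): hands the job in, once; it reports no verdict.
The state is a dict: "clock": time; "q": joint angles; "joint_vel": joint speeds; "joint_torque": joint torques, N m; "ee_pos": TCP position; "tcp_rot": TCP orientation; "ft_force": force on the tool from outside, world axes, zero at the start; "ft_torque": the same for the moment, N m; "grip_width": opening from 0.0 (shut) to 1.0 (fully open).
Only numpy, scipy, OpenCV 4.12 (cv2) and the standard library are available. Lean on these libraries where they do the work, as an engineer would, in place of code of your own. Each camera call takes 0.05 s, during which the arm holds its last target.

## Task

Open the small oak cupboard on the breakfast counter. Its door has no handle but a touch catch: press it in near its free edge until the catch lets go and draw back so that the spring sets it ajar, then reach behind the free edge with a fingertip and push the door wide open, square to the cupboard's front or further, and leave it standing open. Do not pinch the door between the fingers, and leave the basket, the jar, the mug and all the other tableware standing where they are.

Things in the scene. Friction and masses are not known exactly. Their poses are not given: they have to be found in the camera images.
- cupboard: small oak counter-top cupboard with a white top, 240 mm deep, 260 mm wide, 240 mm high, fixed to the counter. Origin at the centre of its underside, z up. Its front (the door side) looks along its own -x, 120 mm from the origin; its +y side carries the hinge, its -y side (the side nearer the robot) has the free edge of the door.
- cupboard_door (a joint): angle of the cupboard's door, rad: 0 shut and held by the catch, negative pressed in (stop at -0.02), positive open, up to 1.9. Once the catch has let go and the finger draws back, a sprung plunger pushes the door to about 0.33 rad, leaving 75 to 90 mm between free edge and cupboard. Beyond, the hinge turns with slight friction (under 1 N at the edge) and stays where it is left
- door_press (a point): place to press: on the outer face of the door, 30 mm from the free edge, 30 mm below the upper edge (206 mm above the counter). It moves with the door; its own -x points straight out of the outer face, +y along the door to the hinge, z up. About 4.5 N here takes the door 2 mm in (-0.009 rad), where the catch lets go; the stop comes at 5 mm
- door_edge (a point): upper end of the free edge of the plain oak door without handle (256 mm wide, 202 mm high, 18 mm thick, lower edge 34 mm and upper edge 236 mm above the counter), in the middle of the thickness; it moves with the door, axes as for door_press. Shut, the door's inner face stands 6 mm clear of the cupboard's front edges
- door_hinge (a point): on the upright hinge axis, which lies in the plane of the door's inner face at its +y end (in the cupboard's frame x = -126 mm, y = +128 mm), given at the height of the cupboard's top, 240 mm. The door's free edge is 256 mm from it. Fixed to the cupboard, same axes as cupboard
- door_front: outer facing panel of the door (6 mm of its 18 mm thickness), moving with it; origin on the hinge axis at the door's lower edge, axes as for door_press
- door_back: inner facing panel of the door (6 mm of its 18 mm thickness), moving with it; origin on the hinge axis at the door's lower edge, axes as for door_press
- bread_basket: open oak basket with bread rolls, 130 x 190 x 60 mm (rolls up to 85 mm), standing on top of the cupboard towards its back; origin at the centre of its underside
- jam_jar: red jam jar with a steel cap, 64 mm across, 84 mm tall, on the counter between the robot and the mug, outside the door's swing; origin at the centre of its underside
- mug: white mug, 82 mm across, 92 mm tall, on the counter straight in front of the cupboard, outside the door's swing; origin at the centre of its underside
- sugar_shaker: pale sugar shaker with a steel pouring top, 72 mm across, 139 mm tall; origin at the centre of its underside
- milk_jug: steel milk jug with a handle, 90 mm across, 115 mm tall; origin at the centre of its underside
- bowl_stack: stack of four white bowls, 136 mm across, 87 mm tall; origin at the centre of its underside

How it is judged:
On the way, in this order (a step that is already met when the one before it is completed fails the run):
1. the door has been pressed in against the catch (value of joint cupboard_door below -0.004 rad), for 0.02 s.
2. the catch has let go and the spring has set the door ajar, with nothing pushing it from behind (value of joint cupboard_door above 0.15 rad and contact force between the fingers and door_back below 0.5 N), for 0.1 s.
At the end, for the whole second after the job is handed in: the door stands still, open at least 1.4 rad (80 degrees; fully back is 1.9), and every bystander stands upright (within 0.2 rad) within 30 mm of where it was (value of joint cupboard_door above 1.4 rad and velocity of joint cupboard_door between -0.05 and 0.05 rad/s and angle between each of bread_basket, jam_jar, mug, sugar_shaker, milk_jug, bowl_stack's own z axis and vertical below 0.2 rad and distance of each of bread_basket, jam_jar, mug, sugar_shaker, milk_jug, bowl_stack from where it was at the start of the episode below 0.03 m); the robot touches nothing.
It fails at once if the door is pinched: the fingers press on its outer and its inner panel at once (over 4 N each) (contact force between the fingers and door_front above 4 N and contact force between the fingers and door_back above 4 N).
It fails at once if a bystander is lifted, carried or pushed more than 30 mm, or tipped (distance of any of bread_basket, jam_jar, mug, sugar_shaker, milk_jug, bowl_stack from where it was at the start of the episode above 0.03 m or angle between any of bread_basket, jam_jar, mug, sugar_shaker, milk_jug, bowl_stack's own z axis and vertical above 0.5 rad).
It also fails if it takes over 48 s, if anything falls off the work surface, if the arm or the gripper's body presses on something with over 40 N, if the wrist force passes 120 N, or if a joint passes its speed limit or range.

## Working session

There is one attempt and no reset: what is moved stays moved. The work goes in short steps, Python scripts to look and compute and a tool call to move; the robot and the scene stay as the last step left them, time stands still between calls to the robot, and variables do not carry over. Pictures are saved under pics/ and viewed, and the job is handed in when it is done.

Besides the shell and the picture viewer there is one more tool, called after "Call:" in YAML: its name, and indented under it one key for each argument. step_arm: Moves the arm, as the interface text tells. Its arguments: {"type":"object","properties":{"targets":{"type":"array"},"newtons":{"type":"number"}},"required":["targets"]}

```bash
mkdir -p pics; ls; python3 - <<'E'
from rig import bot, eyes
import cv2
s=bot.sense()
print({k:s[k] for k in ('clock','q','ee_pos','tcp_rot','ft_force','grip_width')})
for n in('side','top'):
    p=eyes.snapshot(n); cv2.imwrite(f'pics/{n}0.png',p['color'])
    print(n,{k:v for k,v in p.items() if k!='color'})
E
```

```text
pics
{'clock': 0.0, 'q': array([ 1.21076438e+00,  2.17779905e-01,  1.61490968e+00, -3.78593811e-06,
        1.31127408e+00, -1.12209086e-01]), 'ee_pos': array([0.153025  , 0.60519538, 0.246965  ]), 'tcp_rot': array([[-8.31895075e-04,  2.45291995e-01,  9.69448887e-01],
       [-2.22029114e-03,  9.69446380e-01, -2.45293266e-01],
       [-9.99997189e-01, -2.35651703e-03, -2.61858026e-04]]), 'ft_force': array([-0.40425472,  0.49564632, -0.45470139]), 'grip_width': 1.0017745252945782}
side {'fov_y': 46.159013048357224, 'cx': 313.67342357777187, 'cy': 204.21235299372958, 'xyz': array([ 1.46898513, -0.58392285,  1.09411102]), 'orientation': array([[ 0.53953413,  0.5621272 , -0.62683007],
       [ 0.84194954, -0.36453104,  0.39779153],
       [-0.00488958, -0.74238139, -0.66995967]])}
top {'fov_y': 45.72993351721108, 'cx': 317.40738829145334, 'cy': 201.48490930073788, 'xyz': array([ 0.43203817, -0.01727222,  1.37806273]), 'orientation': array([[-0.00184152, -0.9928914 ,  0.11900957],
       [-0.99975193,  0.00446958,  0.02181966],
       [-0.02219648, -0.11893987, -0.99265332]])}
```

View pics/side0.png

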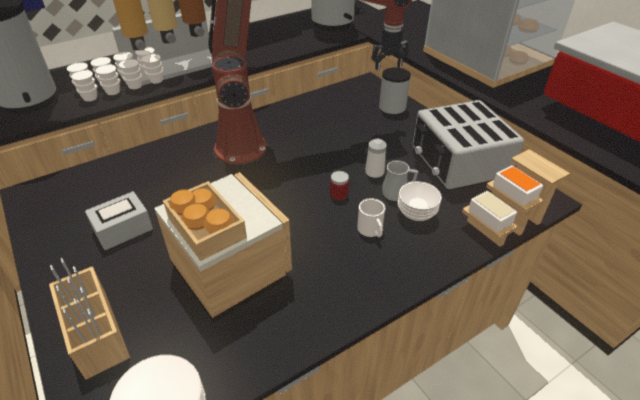

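View pics/top0.png

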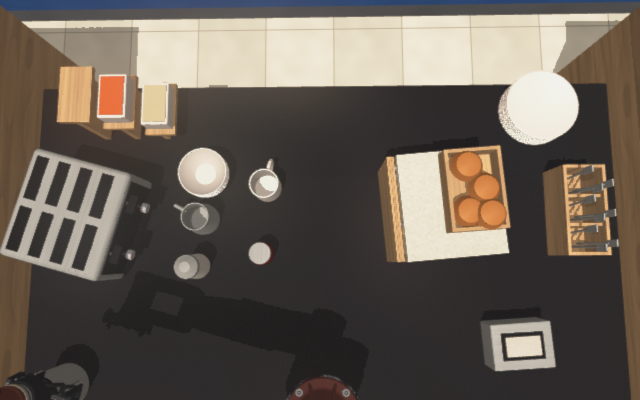

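```bash
python3 - <<'E'
import cv2
a=cv2.imread('pics/top0.png')
cv2.imwrite('pics/top0z.png',cv2.resize(a[130:280,230:530],None,fx=2.6,fy=2.6,interpolation=cv2.INTER_CUBIC))
a=cv2.imread('pics/side0.png')
cv2.imwrite('pics/side0z.png',cv2.resize(a[120:320,150:350],None,fx=3,fy=3,interpolation=cv2.INTER_CUBIC))
E
```

```text
(no output)
```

View pics/top0z.png

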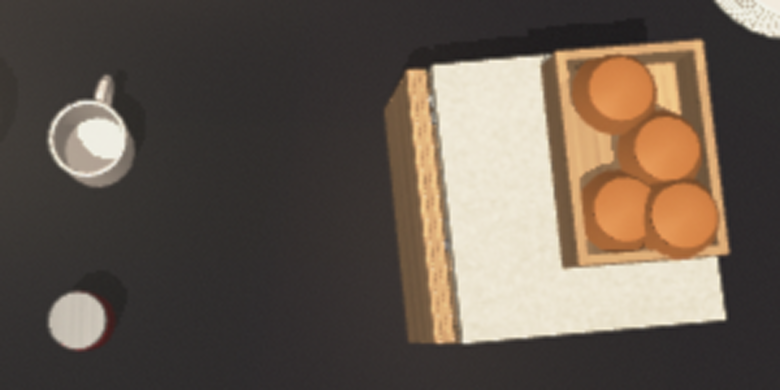

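View pics/side0z.png

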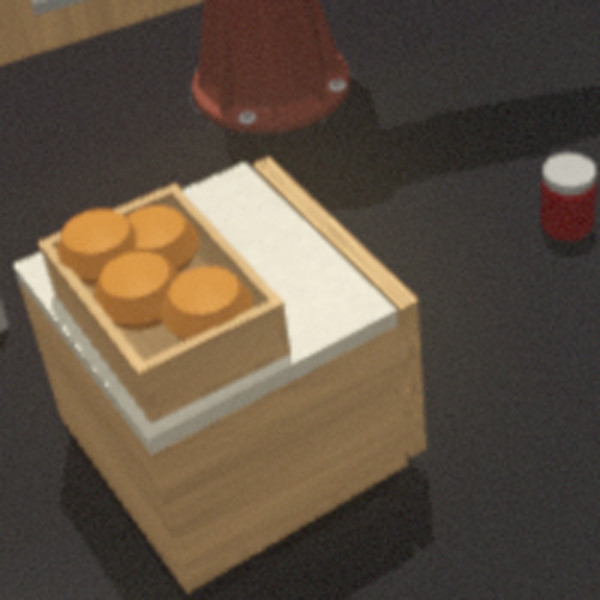

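```bash
cat > h.py <<'E'
import numpy as np
def ray(p,u,v,z):
    f=p['h']/2/np.tan(np.radians(p['fov_y'])/2)
    d=p['orientation']@np.array([(u-p['cx'])/f,(v-p['cy'])/f,1]); c=p['xyz']
    return c+d*(z-c[2])/d[2]
def proj(p,X):
    f=p['h']/2/np.tan(np.radians(p['fov_y'])/2)
    c=p['orientation'].T@(np.asarray(X)-p['xyz']); return np.array([p['cx']+f*c[0]/c[2],p['cy']+f*c[1]/c[2]])
side=dict(h=400,fov_y=46.159013,cx=313.673,cy=204.212,xyz=np.array([1.46898513,-0.58392285,1.09411102]),orientation=np.array([[ 0.53953413,0.5621272,-0.62683007],[0.84194954,-0.36453104,0.39779153],[-0.00488958,-0.74238139,-0.66995967]]))
top=dict(h=400,fov_y=45.7299335,cx=317.407388,cy=201.484909,xyz=np.array([0.43203817,-0.01727222,1.37806273]),orientation=np.array([[-0.00184152,-0.9928914,0.11900957],[-0.99975193,0.00446958,0.02181966],[-0.02219648,-0.11893987,-0.99265332]]))
E
python3 - <<'E'
from h import *
from scipy.optimize import least_squares
T=lambda z:((np.array(z)+.5)/2.6-.5+[230,130]); S=lambda z:((np.array(z)+.5)/3-.5+[150,120])
fh,ff,bf,bh=(-.12,.13,.24),(-.12,-.13,.24),(.12,-.13,.24),(.12,.13,.24)
oh,of=(-.144,.128,.236),(-.144,-.128,.236)
obs=[(top,T(p),m) for p,m in [((432,66),fh),((462,343),ff),((726,320),bf),((407,70),oh),((434,343),of)]]
obs+=[(side,S(p),m) for p,m in [((397,317),fh),((247,163),ff),((150,440),bh),((15,263),bf),((416,300),oh),((268,158),of)]]
def M(x,m):
    c,s=np.cos(x[2]),np.sin(x[2]); return np.array([x[0]+c*m[0]-s*m[1],x[1]+s*m[0]+c*m[1],m[2]])
r=least_squares(lambda x:np.concatenate([proj(p,M(x,m))-o for p,o,m in obs]),[.4,-.35,-np.pi/2])
print(r.x,r.fun.round(1))
x=r.x
for n,m in dict(press=(-.144,-.098,.206),edge=(-.135,-.128,.236),hinge=(-.126,.128,.24)).items(): print(n,M(x,m).round(4))
c,s=np.cos(x[2]),np.sin(x[2]);print('cup x',c,s)
print('mug',ray(top,*T((88,138)),.092),'jar',ray(top,*T((77,320)),.084))
print(ray(top,230,248,.1),ray(top,190,266,.139))
E
```

```text
[ 0.56476296 -0.31472286 -1.4878727 ] [ 0.3 -1.2  0.2 -0.6 -0.  -0.4 -0.1 -0.7  0.5 -0.6 -0.1 -2.9 -0.4 -0.6
 -1.  -0.8 -0.5 -0.2  0.7 -0.5  0.2 -0.6]
press [ 0.4552 -0.1793  0.206 ]
edge [ 0.426  -0.1908  0.236 ]
hinge [ 0.6819 -0.1786  0.24  ]
cup x 0.08282862933930056 -0.9965638053640985
mug [0.63876049 0.15916844 0.092     ] jar [0.44735822 0.16955303 0.084     ]
[0.46011076 0.24659928 0.1       ] [0.4128165 0.3422596 0.139    ]
```

Call:
step_arm:
  targets:
    - [0,0,0,-1,0]
    - [0,0,0,-1,0]
    - [0,0,0,-0.37,0]
    - [0,0,0,0,0]
    - [0,-0.5,0.5,0,0]
    - [0,-1,1,0,0]
    - [0,-1,1,0,0]
  newtons: 20

```text
clock: 0.8
ee_pos: [0.2217, 0.5475, 0.248]
tcp_rot: [[0.0, -0.083, 0.997], [-0.001, 0.997, 0.083], [-1.0, -0.001, 0.0]]
ft_force: [0.3, 0.4, -0.5]
grip_width: -0.002
```

Call:
step_arm:
  targets:
    - [0,-1,1,0,0]
    - [0,-1,1,0,0]
    - [0,-1,1,0,0]
    - [0,-1,1,0,0]
    - [0,-1,1,0,0]
    - [0,-1,1,0,0]
    - [0,-1,0.9,0,0]
    - [0,-1,0,0,0]
    - [0,-1,0,0,0]
    - [0,-1,0,0,0]

```text
clock: 1.8
ee_pos: [0.4138, 0.3117, 0.248]
tcp_rot: [[-0.0, -0.081, 0.997], [-0.001, 0.997, 0.081], [-1.0, -0.001, -0.0]]
ft_force: [-0.4, 0.0, -0.4]
grip_width: -0.003
```

Call:
step_arm:
  targets:
    - [0,-1,0,0,0]
    - [0,-1,0,0,0]
    - [0,-1,0,0,0]
    - [0,-1,0,0,0]
    - [0,-1,0,0,0]
    - [0,-1,0,0,0]
    - [0,-1,0,0,0]
    - [0,-1,0,0,0]
    - [0,-1,0,0,0]
    - [0,-1,0,0,0]

```text
clock: 2.8
ee_pos: [0.4336, 0.0629, 0.2482]
tcp_rot: [[-0.0, -0.081, 0.997], [-0.001, 0.997, 0.081], [-1.0, -0.001, -0.0]]
ft_force: [0.4, -0.6, 0.0]
grip_width: -0.002
```

Call:
step_arm:
  targets:
    - [0,-1,0,0,0]
    - [0,-1,0,0,0]
    - [0,-1,0,0,0]
    - [0,-1,0,0,0]
    - [0,-1,0,0,0]
    - [0,0,0,0,0]
    - [0,0,0,0,0]

```text
clock: 3.5
ee_pos: [0.4439, -0.0603, 0.2481]
tcp_rot: [[-0.001, -0.08, 0.997], [0.0, 0.997, 0.08], [-1.0, 0.0, -0.001]]
ft_force: [-0.1, 0.2, 0.4]
grip_width: 0.004
```

```bash
cat > look.py <<'E'
from rig import bot, eyes
import cv2,sys
s=bot.sense();print(s['clock'],s['ee_pos'].round(4),s['ft_force'].round(2),s['q'].round(2))
import numpy as np
a=eyes.snapshot('top')['color'][100:290,300:530];b=eyes.snapshot('side')['color'][60:330,120:400]
a=cv2.resize(a,None,fx=2,fy=2,interpolation=cv2.INTER_CUBIC);b=cv2.resize(b,(int(280*1.2),int(270*1.2)),interpolation=cv2.INTER_CUBIC)
h=max(a.shape[0],b.shape[0]);o=np.zeros((h,a.shape[1]+b.shape[1],3),np.uint8)
o[:a.shape[0],:a.shape[1]]=a;o[:b.shape[0],a.shape[1]:]=b;cv2.imwrite(f'pics/{sys.argv[1]}.png',o)
E
python3 look.py l1
```

```text
3.5 [ 0.4439 -0.0603  0.2481] [-0.15  0.19  0.39] [-0.29 -0.17  2.01  0.    1.3  -1.94]
```

View pics/l1.png

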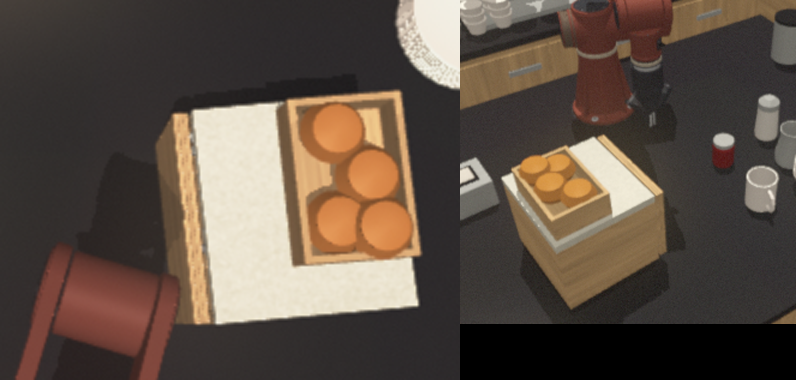

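Call:
step_arm:
  targets:
    - [0.75,0,0,0,0]
    - [1,0,0,0,0]
    - [0,-0.8,0,0,0]
    - [0,-0.8,0,0,0]
    - [0,-0.8,0,0,0]
    - [0,-0.8,0,0,0]
    - [0,-0.4,0,0,0]
    - [0,-0.2,0,0,0]
    - [0,-0.1,0,0,0]
    - [0,0,0,0,0]

```text
clock: 4.6
ee_pos: [0.4522, -0.1528, 0.2047]
tcp_rot: [[-0.002, -0.083, 0.997], [0.008, 0.996, 0.083], [-1.0, 0.008, -0.001]]
ft_force: [-2.2, 11.5, 6.1]
grip_width: -0.002
```

Call:
step_arm:
  targets:
    - [0,0.5,0,0,0]
    - [0,1,0,0,0]
    - [0,1,0,0,0]
    - [0,1,0,0,0]
    - [0,1,0,0,0]
    - [0,0.5,0,0,0]
    - [0,0,0,0,0]
    - [0,0,0,0,0]
    - [0,0,0,0,0]
    - [0,0,0,0,0]

```text
clock: 5.6
ee_pos: [0.4424, -0.0332, 0.2046]
tcp_rot: [[0.0, -0.082, 0.997], [-0.0, 0.997, 0.082], [-1.0, -0.0, 0.0]]
ft_force: [0.4, 0.4, 0.9]
grip_width: -0.002
```

```bash
python3 look.py l2
```

```text
5.6 [ 0.4424 -0.0332  0.2046] [0.45 0.41 0.9 ] [-0.23 -0.14  2.07 -0.    1.21 -1.89]
```

View pics/l2.png

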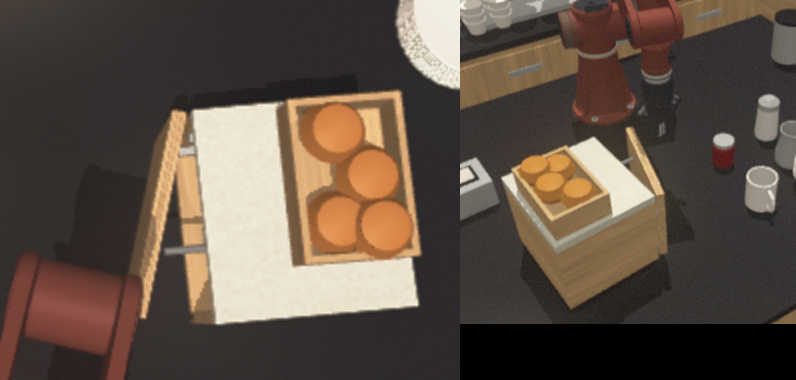

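Call:
step_arm:
  targets:
    - [-0.4,0,0,1,0]
    - [0,0,0,1,0]
    - [0,0,0,1,0]
    - [0,0,0,1,0]
    - [0,0,0,1,0]
    - [0,0,0,1,0]
    - [0,0,0,1,0]
    - [0,0,0,1,0]
    - [0,0,0,1,0]
    - [0,0,0,1,0]

```text
clock: 6.7
ee_pos: [0.4423, -0.0328, 0.2145]
tcp_rot: [[-0.0, 0.969, 0.248], [-0.0, 0.248, -0.969], [-1.0, -0.0, 0.0]]
ft_force: [0.1, 0.2, -0.1]
grip_width: 0.002
```

Call:
step_arm:
  targets:
    - [0,0,0,1,0]
    - [0,0,0,1,0]
    - [0,0,0,0.5,0]
    - [0,-0.8,0,0,0]
    - [0,-0.8,0,0,0]
    - [0,-0.8,0,0,0]
    - [0,-0.8,0,0,0]
    - [0,0,0,0,0]
    - [0,0,0,0,0]

```text
clock: 7.6
ee_pos: [0.3631, -0.0254, 0.2148]
tcp_rot: [[0.002, 0.996, -0.092], [-0.0, -0.092, -0.996], [-1.0, 0.002, 0.0]]
ft_force: [0.4, -0.3, 0.9]
grip_width: -0.004
```

Call:
step_arm:
  targets:
    - [0,0,1,0,0]
    - [0,0,1,0,0]
    - [0,0,1,0,0]
    - [0,0,1,0,0]
    - [0,0,1,0,0]
    - [0,0,0.2,0,0]
    - [0,0.4,0,0,0]
    - [0,0,0,0,0]

```text
clock: 8.4
ee_pos: [0.3622, -0.1553, 0.2148]
tcp_rot: [[0.001, 0.996, -0.091], [0.0, -0.091, -0.996], [-1.0, 0.001, -0.001]]
ft_force: [-0.4, -0.1, -0.9]
grip_width: 0.003
```

```bash
python3 look.py l3
```

```text
8.4 [ 0.3622 -0.1553  0.2148] [-0.39 -0.1  -0.87] [-0.58 -0.28  2.16  0.    1.26 -0.49]
```

View pics/l3.png

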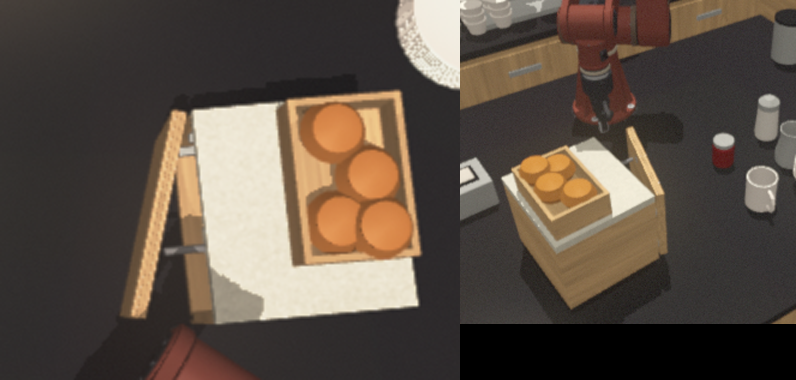

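```bash
python3 - <<'E'
from h import *
for n,z in dict(outer=(122,317),inner=(146,317),rod1=(165,251),rod2=(205,251)).items():
    print(n,ray(top,300+z[0]/2-.25,100+z[1]/2-.25,.236).round(4))
p=ray(top,300+146/2,100+317/2,.236);h=np.array([.6819,-.1786]);d=p[:2]-h;print(np.hypot(*d), np.radians(184.76)-np.arctan2(d[1],d[0]))
E
```

```text
outer [ 0.432  -0.0954  0.236 ]
inner [ 0.432 -0.124  0.236]
rod1 [ 0.5107 -0.148   0.236 ]
rod2 [ 0.5106 -0.1959  0.236 ]
0.2562681340928448 0.2955891877084662
```

Call:
step_arm:
  targets:
    - [0,0.5,0,0,0]
    - [0,0.8,0,0,0]
    - [0,0.8,0,0,0]
    - [0,0.7,0,0,0]
    - [0,0.6,0,0,0]
    - [0,0,0,0,0]

```text
clock: 9.1
ee_pos: [0.4468, -0.1624, 0.2147]
tcp_rot: [[0.001, 0.996, -0.089], [-0.0, -0.089, -0.996], [-1.0, 0.001, -0.0]]
ft_force: [-0.8, -0.5, -0.1]
grip_width: -0.001
```

```bash
python3 look.py l4
```

```text
9.1 [ 0.4468 -0.1624  0.2147] [-0.81 -0.52 -0.07] [-0.5  -0.08  1.99  0.    1.23 -0.41]
```

View pics/l4.png

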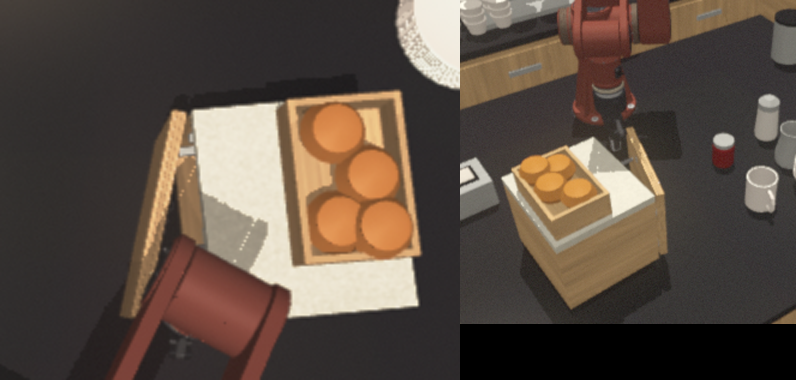

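Call:
step_arm:
  targets:
    - [0,0.01,-0.395,0.3,0]
    - [0,0.01,-0.395,0.3,0]
    - [0,0.01,-0.395,0.3,0]
    - [0,0.01,-0.395,0.3,0]
    - [0,0.01,-0.395,0.3,0]
    - [0,0.01,-0.395,0.3,0]

```text
clock: 9.8
ee_pos: [0.457, -0.1047, 0.2143]
tcp_rot: [[-0.001, 0.941, -0.338], [-0.0, -0.338, -0.941], [-1.0, -0.001, 0.001]]
ft_force: [-0.1, 0.4, -0.5]
grip_width: -0.002
```

```bash
python3 look.py l5
```

```text
9.8 [ 0.457  -0.1047  0.2143] [-0.15  0.39 -0.46] [-0.37 -0.09  2.   -0.    1.23 -0.03]
```

View pics/l5.png

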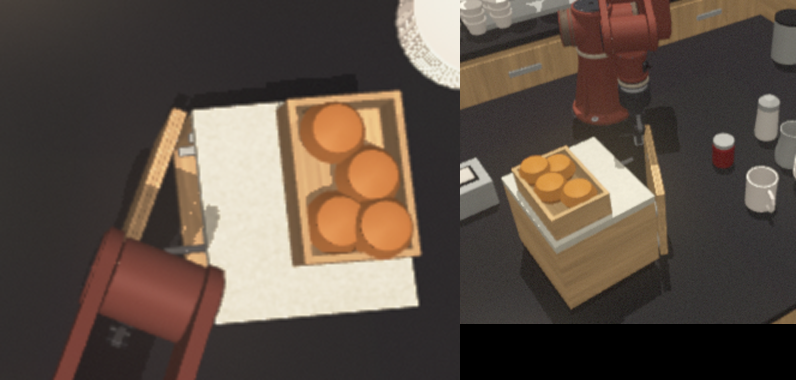

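Door is moving, pushed from behind (edge seen in the side view at about (645,130) swinging out). Continuing the arc.

Call:
step_arm:
  targets:
    - [0,0.01,-0.395,0.3,0]
    - [0,0.01,-0.395,0.3,0]
    - [0,0.01,-0.395,0.3,0]
    - [0,0.01,-0.395,0.3,0]
    - [0,0.01,-0.395,0.3,0]
    - [0,0.01,-0.395,0.3,0]
    - [0,0.01,-0.395,0.3,0]
    - [0,0.01,-0.395,0.3,0]
    - [0,0.01,-0.395,0.3,0]
    - [0,0.01,-0.395,0.3,0]

```text
clock: 10.9
ee_pos: [0.5093, -0.0223, 0.2143]
tcp_rot: [[-0.001, 0.723, -0.691], [-0.0, -0.691, -0.723], [-1.0, -0.001, 0.001]]
ft_force: [-1.1, 0.3, 0.3]
grip_width: 0.004
```

```bash
python3 look.py l6
```

```text
10.9 [ 0.5093 -0.0223  0.2143] [-1.14  0.29  0.3 ] [-0.18  0.    1.91 -0.    1.23  0.58]
```

View pics/l6.png

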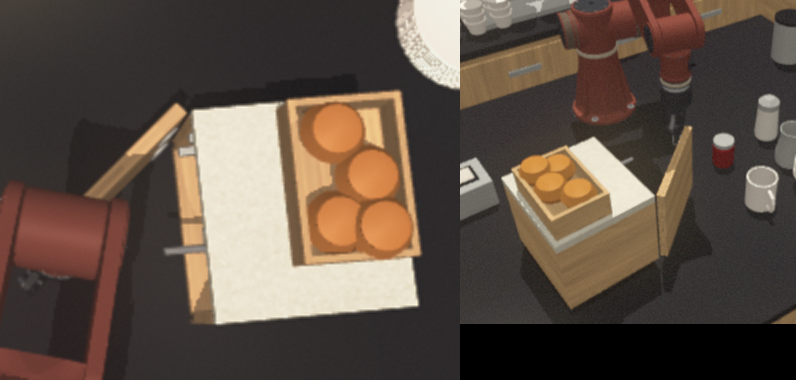

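Call:
step_arm:
  targets:
    - [0,0.01,-0.395,0.3,0]
    - [0,0.01,-0.395,0.3,0]
    - [0,0.01,-0.395,0.3,0]
    - [0,0.01,-0.395,0.3,0]
    - [0,0.01,-0.395,0.3,0]
    - [0,0.01,-0.395,0.3,0]
    - [0,0.01,-0.395,0.3,0]
    - [0,0.01,-0.395,0.3,0]
    - [0,0.01,-0.395,0.3,0]
    - [0,0.01,-0.395,0.3,0]

```text
clock: 12.0
ee_pos: [0.5907, 0.0323, 0.2144]
tcp_rot: [[-0.001, 0.38, -0.925], [-0.0, -0.925, -0.38], [-1.0, -0.0, 0.001]]
ft_force: [-1.5, 0.2, -0.3]
grip_width: 0.003
```

Call:
step_arm:
  targets:
    - [0,0.01,-0.395,0.3,0]
    - [0,0.01,-0.395,0.3,0]
    - [0,0.01,-0.395,0.3,0]
    - [0,0.01,-0.395,0.3,0]
    - [0,0.01,-0.395,0.3,0]
    - [0,0.01,-0.395,0.3,0]
    - [0,0.01,-0.395,0.3,0]
    - [0,0.01,-0.2,0.15,0]
    - [0,0,0,0,0]

```text
clock: 12.9
ee_pos: [0.6633, 0.0488, 0.2145]
tcp_rot: [[-0.0, 0.077, -0.997], [-0.0, -0.997, -0.077], [-1.0, 0.0, 0.0]]
ft_force: [-0.2, -0.1, 1.3]
grip_width: -0.0
```

```bash
python3 look.py l7
```

```text
12.9 [0.6633 0.0488 0.2145] [-0.24 -0.12  1.26] [-0.03  0.33  1.54 -0.    1.27  1.46]
```

View pics/l7.png

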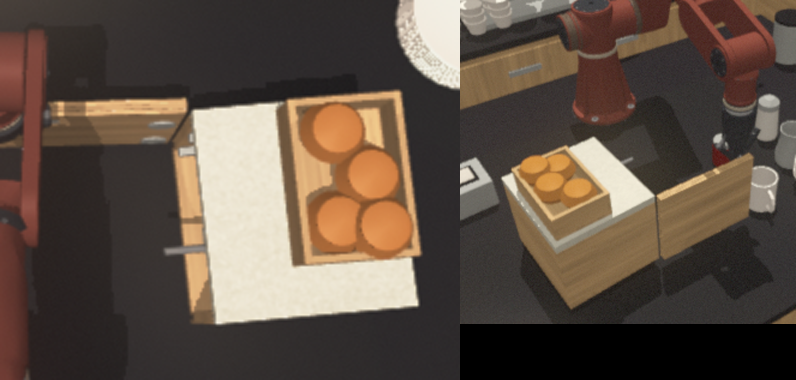

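Call:
step_arm:
  targets:
    - [0,0,0.2,0,0]
    - [0,0,0.4,0,0]
    - [0,0,0.8,0,0]
    - [0,0,0.8,0,0]
    - [0,0,0.8,0,0]
    - [-0.5,0,0.8,0,0]
    - [-1,0,0,0,0]
    - [-0.5,0,0,0,0]
    - [0,0,0,0,0]
    - [0,0,0,0,0]

```text
clock: 14.0
ee_pos: [0.5686, 0.0421, 0.2646]
tcp_rot: [[0.001, 0.076, -0.997], [-0.0, -0.997, -0.076], [-1.0, 0.0, -0.001]]
ft_force: [-0.3, -0.1, -0.9]
grip_width: -0.003
```

```bash
python3 - <<'E'
from rig import bot,eyes
import cv2
from h import *
s=bot.sense();print(s['clock'],s['ee_pos'],s['ft_force'],abs(s['joint_vel']).max())
for n in('top','side'): cv2.imwrite(f'pics/{n}9.png',eyes.snapshot(n)['color'])
E
```

```text
14.0 [0.56857921 0.04214937 0.26464942] [-0.34241851 -0.06118603 -0.89171466] 0.02277268948466693
```

View pics/top9.png

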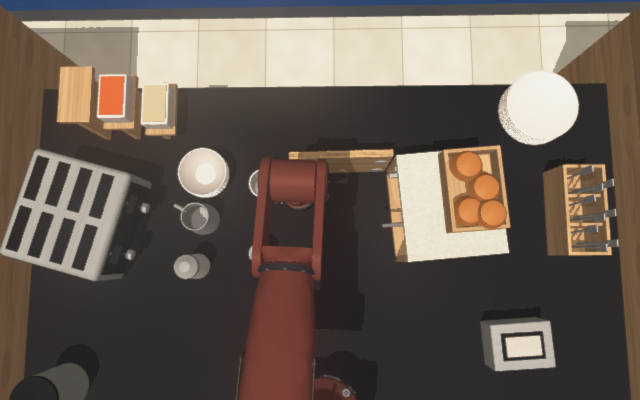

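View pics/side9.png

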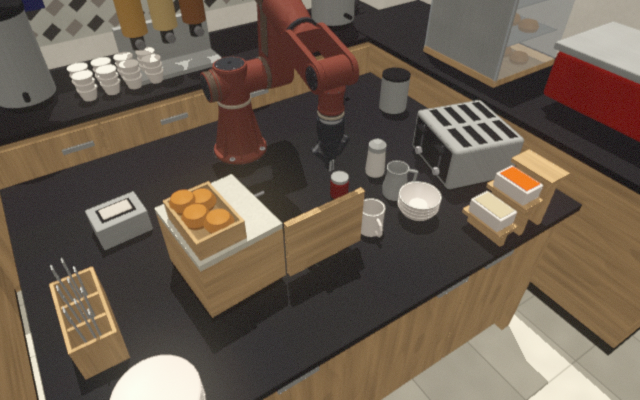

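```bash
python3 - <<'E'
from rig import bot
from h import *
a=ray(top,290,153,.236);b=ray(top,394,150,.236);d=a-b
print(np.hypot(*d[:2]),np.radians(184.76)-np.arctan2(d[1],d[0]))
print(bot.finish_job())
E
```

```text
0.2551009208239635 1.6313376542089262
the job is handed in; nothing more can be done
None
```

The cupboard door is standing open at about 1.63 rad (93°), and I've handed the job in.

- **Opening it:** I pressed the door near its free edge with the closed fingers and drew back, and the spring set it ajar at about 0.3 rad. I then reached behind the free edge and pushed the door round in an arc. The push stayed under about 2 N, with only the inner face touched. Afterwards I drew the hand clear by about 90 mm and raised it 50 mm.
- **Pressing force:** The wrist read about 11.5 N at the press, more than the 4.5 N the catch needs. Contact came about 10 mm earlier than I had worked out, probably because the closed gripper is wider higher up than I assumed.
- **Last checks:** The door edge measured 255 mm in the last top picture, against the stated 256 mm. The basket, mug, jar and other tableware look unmoved and upright in the pictures; I checked that by eye, not by measurement. The mug and jar are hidden under the arm in the last top view and seen only from the side there. At the end the arm was still and the contact force was at noise level.
- **Not checked:** I didn't measure the door's speed directly.

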